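# Open the push-button cutter canister, put the last tube back, shut it

## Robot

A 6-joint arm with a two-finger parallel gripper is mounted at the origin on a cart in front of the work surface, level with it; the furniture and walls round the work are solid. World frame = base frame: x ahead of the robot, y to its left, z up, the work surface at z = 0. Lengths are in mm, angles in rad, forces in N, time in s.
With the tool pointing down it reaches from about 350 to 975 mm from the base axis. Payload 7.1 kg.
Tool frame: the origin (TCP) lies midway between the tips of the shut fingers; the grasp point (between the pads) lies 19 mm behind it (ctrl.hold_point_z is the distance from the TCP to the grasp point, in mm); x points along the fingers, y is the direction in which the jaws open and shut, and the axes are right-handed (so a half turn about x gives the same grasp; the last joint's range is limited). The gripper opens to 88 mm and grips with 3 to 60 N. Pads are 20 mm wide; open, the fingers measure 115 mm over their backs; the gripper's body (75 mm by 178 mm) begins 61 mm behind the grasp point.
Start: joints at [1.245, 0.423, 1.63, -0, 1.089, -0.019], TCP at [188.724, 595.809, 222.675] pointing down, gripper open.
Joint ranges: [-3, 3], [-0.9, 2.11], [0.09, 2.58], [-1.31, 4.45], [0.11, 2.69], [-2.54, 2.54]. Speed limits (rad/s): [2.39, 2.39, 3.01, 3.14, 3.14, 3.14].

## Interface

Orientations are given as a rotation vector (axis times angle).
In Python, from workcell import ctrl, get_image, calibration gives the robot as it stands.
- The arm moves only by the tool move_arm, never from a script. Its argument "rows" is a list of rows, each a list of 5 numbers: the shift along the world's x, y, z in mm, then the turn about the world's z in rad, then the closure, from -1 (fully open) to 1 (shut). In form: [[tx, ty, tz, roll, jaw], ...]. A call has 1 to 12 rows; each row is the pose to reach, as a shift and turn from the pose measured when the call began; what a row does not reach only later rows make up. A row lasts 1/8 s, in which the tool goes at most 62.5 mm and 10.7 degrees, less where a joint would pass 70% of its speed; a pose out of reach is approached as far as the arm can. A call with a gripper value outside its range is refused whole. The fingers move at their own pace and stop on an object; the grip force is fixed at half the most. Time passes only in rows, so rows that repeat a pose let the fingers close. It gives the time, the measured TCP pose, the force and the opening at its end, in the units of the state.
- ctrl.get_obs(): the state, without advancing time (a new reading comes with each control period).
- get_image(name): name is "scene" or "top"; returns the picture (400x640x3 uint8, blue, green, red); there is no depth.
- calibration(name): a dict with "fx", "fy", "cx", "cy" (pixels), "D" ([k1, k2, p1, p2, k3] as OpenCV has them; the pictures are not rectified), "view" (4x4, takes a point from world to camera coordinates). Camera axes: x right, y up, looking along -z (the intrinsics and any distortion apply to the point x, -y, -z); pixel columns grow to the right and rows downward; lengths in mm; the calibration is good to about 2 mm. A picture is of the moment at which its call begins. calibration takes no time and is no camera call.
- ctrl.close_job(): hands the job in, once; it reports no verdict.
The state is a dict: "t": time; "qpos": joint angles; "qvel": joint speeds; "joint_torque": joint torques, N m; "ee_pos": TCP position; "orientation": TCP orientation; "ft_force": force on the tool from outside, world axes, zero at the start; "moment": the same for the moment, N m; "width": finger opening in mm.
Only numpy, scipy, OpenCV 4.12 (cv2) and the standard library are available. Lean on these libraries where they do the work, as an engineer would, in place of code of your own. Each camera call takes 0.05 s, during which the arm holds its last target.

## Task

Press the red push button on the cutter canister fully down and let it go, so that the sprung lid swings open. Stand the tall orange-capped cutter tube upright in the one gap among the six short tubes in the pot, right down on its floor, then push the lid shut until its catch holds. Leave the oil bottle standing where it is.

Things in the scene. Friction and masses are not known exactly. Their poses are not given: they have to be found in the camera images.
- canister: Grey round steel pot fixed to the desk, with a dark hinged lid and, joined in front, a grey catch tower. Origin: pot axis at desk level; z up, -x from the axis to the tower (roughly towards the robot), +x to the hinge. Pot: outer diameter 86 mm, inner 77 mm, rim 58 mm above the desk. Tower: 42 x 44 mm in plan, centre 88 mm from the axis on -x, top 85 mm above the desk.
- canister_floor (a point): Middle of the pot's inner floor (top of the rubber mat), on the pot axis, 8 mm above the desk; axes as the canister's.
- canister_button_top (a point): Middle of the top face of the red push button (24 mm across, 10 mm proud of its 40 mm dark collar) on the tower, 88 mm from the pot axis on -x; 95.5 mm above the desk when up. Pressing it draws back the spring hook that juts from the tower over the lid's steel striker.
- canister_button (a joint): How far the red button is pressed, m: 0 up, 0.006 fully down. Straight down; a spring returns it, about 1.4 N at the start and 4.5 N fully down.
- canister_lid (a joint): Lid angle, rad: 0 shut (about 0.007 when held by the catch), 1.95 fully open, leaning back. When unhooked, its damped spring (about 0.1 N m) throws it open by itself in 1 to 2 s and holds it there. Pushed down on its front half with 5 to 8 N, its striker snaps under the hook.
- canister_hinge (a point): Middle of the lid's hinge axis, fixed on the canister: 56 mm from the pot axis on +x, 75 mm above the desk. The axis runs along the canister's y; the lid swings up and over away from the tower.
- canister_lid_top (a point): Centre of the lid's outer top face, moving with the lid; lid shut: on the pot axis, 107.5 mm above the desk, z up (the outward normal). The lid is an inverted cup 98 mm across and 47 mm deep, shut from 59 to 106 mm above the desk, flat top 40 mm in radius; a steel striker sticks out 13 mm from its front, 70 mm above the desk when shut.
- tube_mat: Black round rubber mat, 74 mm across and 3 mm thick, in the pot; the short tubes were set out on it. Origin: centre of its underside, 5 mm above the desk; the free place lies about 24.7 mm from its centre, on its -x axis (which points anywhere in the front half of the pot).
- tall_tube: Tall cutter tube, loose, standing upright on the desk: 24 mm across, 85 mm tall, white with an orange ribbed cap (top 23 mm), foot bevelled 4 mm, 60 to 120 g. Origin: centre of its underside; z up along it.
- short_tube0: Short cutter tube, loose, standing upright in the pot: 24 mm across, 60 mm tall, white with a black cap; the middle one of the cluster. It can be nudged a millimetre or two. Origin: centre of its underside.
- short_tube1: Short cutter tube, loose, standing upright in the pot: 24 mm across, 60 mm tall, white with a black cap; one of the five round the middle one, about 24.7 mm from it. It can be nudged a millimetre or two. Origin: centre of its underside.
- short_tube2: Short cutter tube, loose, standing upright in the pot: 24 mm across, 60 mm tall, white with a grey cap; one of the five round the middle one, about 24.7 mm from it. It can be nudged a millimetre or two. Origin: centre of its underside.
- short_tube3: Short cutter tube, loose, standing upright in the pot: 24 mm across, 60 mm tall, white with a black cap; one of the five round the middle one, about 24.7 mm from it. It can be nudged a millimetre or two. Origin: centre of its underside.
- short_tube4: Short cutter tube, loose, standing upright in the pot: 24 mm across, 60 mm tall, white with a grey cap; one of the five round the middle one, about 24.7 mm from it. It can be nudged a millimetre or two. Origin: centre of its underside.
- short_tube5: Short cutter tube, loose, standing upright in the pot: 24 mm across, 60 mm tall, white with a black cap; one of the five round the middle one, about 24.7 mm from it. It can be nudged a millimetre or two. Origin: centre of its underside.
- oil_bottle: Bystander, loose: white oil bottle with a blue label and red spout, standing; 41 mm across, 112 mm tall. Origin: centre of its underside.
- tape_roll: Bystander, fixed to the desk: black tape roll lying flat, 62 mm across, 19 mm high.
- cylinder_54: Bystander, fixed to the desk: nickel lock cylinder lying on its side, 44 x 60 x 17 mm.
- key_mill: Grey and blue key milling machine, fixed, between the canister and the loose tube. Origin: centre of its underside; its x axis points to the right-hand side of the desk (towards the tube). It reaches 117 mm along +x, 102 mm along -x, 150 mm along +y (to the back) and -y (to the front), and stands 414 mm tall, with a wide head from 210 mm up.
- padlock_40: Bystander, fixed to the desk: brass padlock lying flat, 50 x 57 x 13 mm.
- fob_3: Bystander, fixed to the desk: black car key fob with a ring, lying, 128 x 55 x 16 mm.
- cutter_wheel: Bystander, fixed to the desk: grey toothed cutter wheel lying flat, 60 mm across, 10 mm high.

How it is judged (in metres and radians):
On the way, in this order (a step that is already met when the one before it is completed fails the run):
1. the red button is pressed fully down (value of joint canister_button above 0.0052 m), for 0.05 s.
2. the button is let up again and the lid stands open (value of joint canister_button below 0.001 m and value of joint canister_lid above 1.6 rad), for 0.1 s.
3. the tall tube stands on the pot's floor, let go, with the lid open (horizontal distance between tall_tube and canister_floor below 0.029 m and z of tall_tube in the frame of canister_floor between -0.004 and 0.004 m and angle between tall_tube's own z axis and vertical below 0.1 rad and contact force between the fingers and tall_tube below 0.1 N and value of joint canister_lid above 1 rad), for 0.2 s.
At the end, for the whole second after the job is handed in: the lid is shut (within 0.03 rad) and held by its catch, the button is up (within 1 mm), and all seven tubes stand upright (within 0.1 rad) inside the pot on its floor (within 4 mm), at rest (value of joint canister_lid below 0.03 rad and value of joint canister_button below 0.001 m and horizontal distance between each of tall_tube, short_tube0, short_tube1, short_tube2, short_tube3, short_tube4, short_tube5 and canister_floor below 0.029 m and z of tall_tube in the frame of canister_floor between -0.004 and 0.004 m and angle between each of tall_tube, short_tube0, short_tube1, short_tube2, short_tube3, short_tube4, short_tube5's own z axis and vertical below 0.1 rad and z of short_tube0 in the frame of canister_floor between -0.004 and 0.004 m and z of short_tube1 in the frame of canister_floor between -0.004 and 0.004 m and z of short_tube2 in the frame of canister_floor between -0.004 and 0.004 m and z of short_tube3 in the frame of canister_floor between -0.004 and 0.004 m and z of short_tube4 in the frame of canister_floor between -0.004 and 0.004 m and z of short_tube5 in the frame of canister_floor between -0.004 and 0.004 m and linear speed of tall_tube below 0.02 m/s); the robot touches nothing.
It fails at once if the oil bottle is tipped (angle between oil_bottle's own z axis and vertical above 0.35 rad).
It fails at once if the oil bottle is shifted by more than 40 mm (distance of oil_bottle from where it was at the start of the episode above 0.04 m).
It also fails if it takes over 72 s, if anything falls off the work surface, if the arm or the gripper's body presses on something with over 40 N, if the wrist force passes 120 N, or if a joint passes its speed limit or range.

## Working session

There is one attempt and no reset: what is moved stays moved. The work goes in short steps, Python scripts to look and compute and a tool call to move; the robot and the scene stay as the last step left them, time stands still between calls to the robot, and variables do not carry over. Pictures are saved under pics/ and viewed, and the job is handed in when it is done.

Besides the shell and the picture viewer there is one more tool, called as a command line: name --pt "numbers of a row" for each row, then --argument value for the rest. move_arm: Moves the arm, as the interface text tells. Its arguments: {"type":"object","properties":{"rows":{"type":"array"}},"required":["rows"]}

```bash
mkdir -p pics; ls
cat > h.py <<'E'
import numpy as np, cv2
from workcell import ctrl, get_image, calibration
def K(c): return np.array([[c["fx"],0,c["cx"]],[0,c["fy"],c["cy"]],[0,0,1.]])
F=np.diag([1,-1,-1.])
def proj(name,P):
    c=calibration(name);V=np.array(c["view"]).reshape(4,4)
    R=F@V[:3,:3];t=F@V[:3,3]
    p,_=cv2.projectPoints(np.atleast_2d(np.array(P,float)),cv2.Rodrigues(R)[0],t,K(c),np.array(c["D"],float))
    return p[:,0]
def ray(name,uv):
    c=calibration(name);V=np.array(c["view"]).reshape(4,4)
    R=F@V[:3,:3];t=F@V[:3,3]
    u=cv2.undistortPoints(np.array(uv,float).reshape(-1,1,2),K(c),np.array(c["D"],float))[:,0]
    d=(np.c_[u,np.ones(len(u))])@R; o=-R.T@t
    return o,d/np.linalg.norm(d,axis=1)[:,None]
def atz(name,uv,z):
    o,d=ray(name,uv); return o+d*((z-o[2])/d[:,2])[:,None]
def tri(a,b):
    (o1,d1),(o2,d2)=ray('scene',[a]),ray('top',[b]);d1=d1[0];d2=d2[0]
    s=np.linalg.lstsq(np.c_[d1,-d2],o2-o1,rcond=None)[0]
    p,q=o1+s[0]*d1,o2+s[1]*d2
    return (p+q)/2,np.linalg.norm(p-q)
E
python3 - <<'E'
from h import *
for n in("scene","top"):
    cv2.imwrite(f"pics/{n}0.png",get_image(n)); c=calibration(n); print(n,c); print(ray(n,[[320,200]]))
print(ctrl.get_obs(), ctrl.hold_point_z)
E
```

```text
pics
scene {'fx': 414.40657210558913, 'fy': 414.40657210558913, 'cx': 319.6804174761507, 'cy': 200.24298756717494, 'D': array([-0.0705686,  0.       ,  0.       ,  0.       ,  0.       ]), 'view': array([[-6.93586179e-01, -7.20373344e-01,  6.76951940e-04,
         4.39846090e+02],
       [ 3.77648131e-01, -3.62804680e-01,  8.51912351e-01,
        -2.74284350e+02],
       [-6.13449347e-01,  5.91130282e-01,  5.23683959e-01,
        -1.12473471e+03],
       [ 0.00000000e+00,  0.00000000e+00,  0.00000000e+00,
         1.00000000e+00]])}
(array([-281.31363353,  882.20650004,  822.37399782]), array([[ 0.61313561, -0.59189827, -0.52318367]]))
top {'fx': 506.47758134176263, 'fy': 506.47758134176263, 'cx': 314.96385428485075, 'cy': 193.56986634111672, 'D': array([0.04343084, 0.        , 0.        , 0.        , 0.        ]), 'view': array([[-6.92696738e-03, -9.99773451e-01,  2.01262203e-02,
         3.01138569e+01],
       [ 9.98497144e-01, -5.82112288e-03,  5.44937414e-02,
        -5.80826963e+02],
       [-5.43642386e-02,  2.04734499e-02,  9.98311258e-01,
        -1.46934561e+03],
       [ 0.00000000e+00,  0.00000000e+00,  0.00000000e+00,
         1.00000000e+00]])}
(array([ 500.28280614,   56.80854314, 1497.90961631]), array([[ 0.04161338, -0.03033671, -0.99867312]]))
{'t': 0.1, 'qpos': array([ 1.24504089e+00,  4.23775615e-01,  1.63062303e+00, -6.38106940e-06,
        1.08860364e+00, -1.89874649e-02]), 'qvel': array([ 0.00011846, -0.00158728, -0.00112632, -0.00032122, -0.00014899,
       -0.00023675]), 'joint_torque': array([-5.84100671e-04, -5.45610952e+01, -2.74324554e+01,  6.45152503e-02,
        1.88100629e-02,  2.47997821e-05]), 'ee_pos': array([188.54194721, 595.34372707, 221.96873092]), 'orientation': array([ 0.23967466,  1.55759051, -0.24186471]), 'ft_force': array([-0.4024932 , -0.87768419, -0.42401908]), 'moment': array([-0.007176  ,  0.00666615,  0.01313568]), 'width': 87.50326974341559} 18.700000000000003
```

View pics/scene0.png

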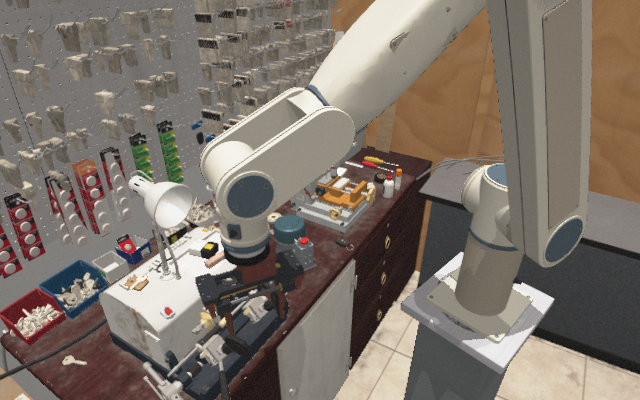

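View pics/top0.png

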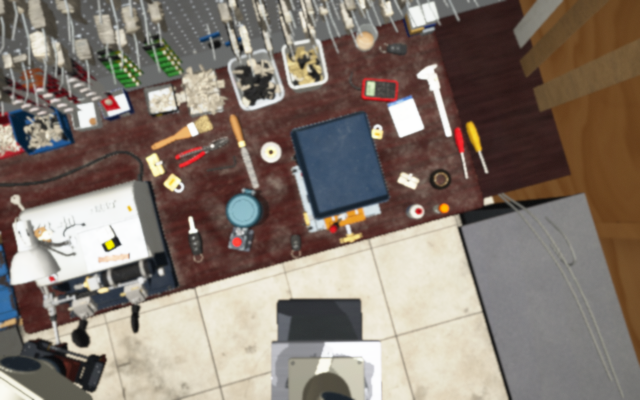

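Run:
```python
from h import *
t=cv2.imread("pics/top0.png");s=cv2.imread("pics/scene0.png")
a=cv2.resize(t[180:260,210:290],(400,400),interpolation=2);b=cv2.resize(t[180:260,390:470],(400,400),interpolation=2)
cv2.imwrite("pics/z1.png",np.hstack([a,b]))
a=cv2.resize(s[195:275,255:335],(400,400),interpolation=2);b=cv2.resize(s[145:225,345:425],(400,400),interpolation=2)
cv2.imwrite("pics/z2.png",np.hstack([a,b]))
```

```text
(no output)
```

View pics/z1.png

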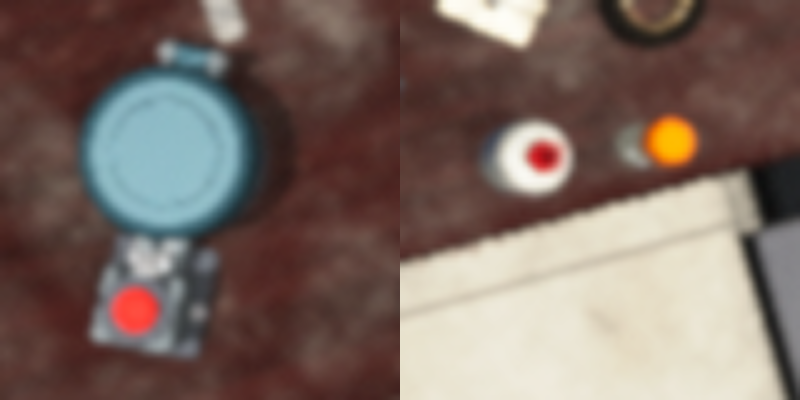

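View pics/z2.png

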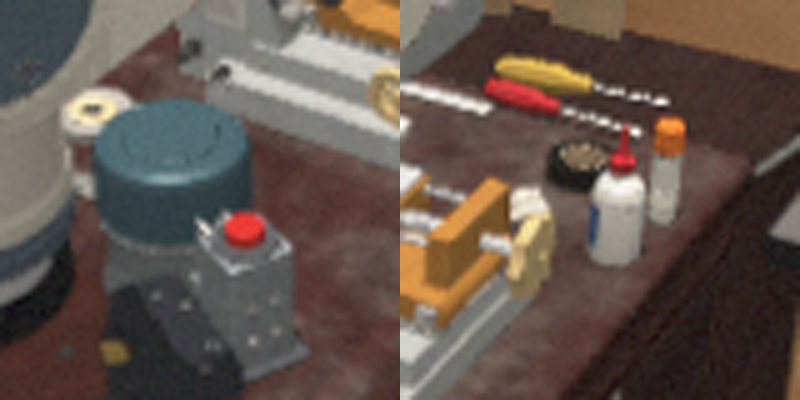

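```bash
cat >> h.py <<'E'
def cen(im,box,f):
    x0,y0,x1,y1=box; r=im[y0:y1,x0:x1].astype(int); h=cv2.cvtColor(im[y0:y1,x0:x1],cv2.COLOR_BGR2HSV).astype(int)
    m=f(h[...,0],h[...,1],h[...,2]); n,l,st,c=cv2.connectedComponentsWithStats(m.astype(np.uint8))
    k=1+np.argmax(st[1:,4]); return c[k]+[x0,y0],st[k]+np.array([x0,y0,0,0,0])
red=lambda h,s,v:((h<6)|(h>174))&(s>150)&(v>120)
orange=lambda h,s,v:(h>=8)&(h<25)&(s>150)&(v>140)
teal=lambda h,s,v:(h>85)&(h<115)&(s>50)&(v>130)
E
python3 - <<'E'
from h import *
t=cv2.imread("pics/top0.png");s=cv2.imread("pics/scene0.png")
bt,bs=cen(t,(220,230,260,255),red),cen(s,(290,230,320,255),red)
ot,os_=cen(t,(435,200,455,218),orange),cen(s,(390,160,410,180),orange)
lt=cen(t,(220,185,270,235),teal)
print("btn",bt,bs,tri(bs[0],bt[0]),atz('top',[bt[0]],95.5),atz('scene',[bs[0]],93.5))
print("cap",ot,os_,atz('top',[ot[0]],84),atz('scene',[os_[0]],74))
print("lid",lt,atz('top',[lt[0]],100))
print("red spout", tri((345+222/5-.5,145+130/5-.5),(390+145/5-.5,180+156/5-.5)))
print("captop tri",tri((398.8,168.9),ot[0]))
# lid top disc edges in z1: 
e=lambda x,y:(210+(x+.5)/5-.5,180+(y+.5)/5-.5)
print('lidtop', atz('top',[e(165,152)],106), 'hinge',atz('top',[e(193,57)],78))
E
```

```text
btn (array([236.78947368, 241.49122807]), array([233, 238,   9,   8,  57])) (array([303.48780488, 240.6097561 ]), array([300, 237,   8,   7,  41])) (array([446.47555364, 245.07293083,  90.2967564 ]), np.float64(1.7468599806166196)) [[446.07226297 243.74594043  95.5       ]] [[443.95451397 248.43156374  93.5       ]]
cap (array([443.8021978, 207.8021978]), array([439, 203,  11,  11,  91])) (array([398.47727273, 171.5       ]), array([396, 168,   6,   8,  44])) [[ 535.28877963 -332.53528497   84.        ]] [[ 536.62632004 -332.71352495   74.        ]]
lid (array([242.45333333, 210.18133333]), array([227, 195,  31,  31, 750])) [[531.83323393 227.84748007 100.        ]]
red spout (array([ 527.27082187, -255.6546078 ,  109.57603007]), np.float64(0.4363315890363557))
captop tri (array([ 535.46148609, -331.73997978,   86.19000315]), np.float64(0.5877961835220841))
lidtop [[532.19129368 226.71425604 106.        ]] hinge [[585.90030379 214.57687035  78.        ]]
```

Run:
```python
from h import *
print(cv2.Rodrigues(np.array(ctrl.get_obs()['orientation']))[0].round(3))
# blue top corners at 414?
for z in(210,414):
  print(z,atz('top',[(293,130),(366,113),(388,198),(313,217)],z).round(0).tolist())
print(atz('top',[(300,220),(350,240),(380,205),(298,175)],20).round(0).tolist())
t=cv2.imread("pics/top0.png");s=cv2.imread("pics/scene0.png")
cv2.imwrite("pics/z3.png",np.hstack([cv2.resize(t[100:260,280:400],(480,640)),cv2.resize(s[160:260,300:380],(320,400)).copy() if 0 else np.zeros((640,1,3),np.uint8)])[:600])
cv2.imwrite("pics/z4.png",cv2.resize(s[150:260,280:400],(654,600)))
```

```text
[[-0.     0.302  0.953]
 [-0.001  0.953 -0.302]
 [-1.    -0.001 -0.   ]]
210 [[734.0, 86.0, 210.0], [777.0, -102.0, 210.0], [558.0, -156.0, 210.0], [511.0, 36.0, 210.0]]
414 [[697.0, 81.0, 414.0], [733.0, -77.0, 414.0], [549.0, -122.0, 414.0], [509.0, 39.0, 414.0]]
[[504.0, 71.0, 20.0], [445.0, -75.0, 20.0], [546.0, -164.0, 20.0], [635.0, 76.0, 20.0]]
```

View pics/z3.png

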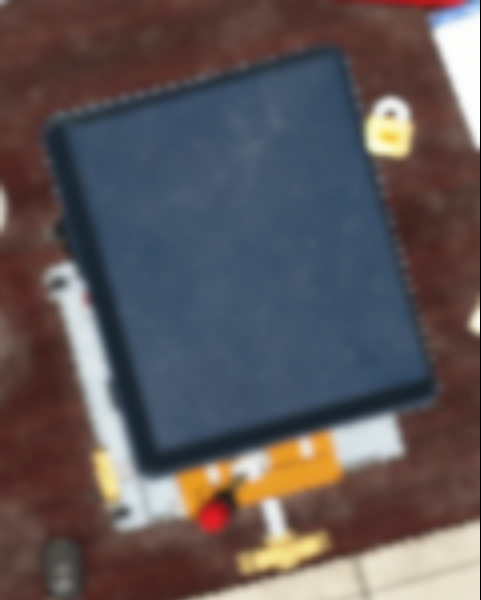

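View pics/z4.png

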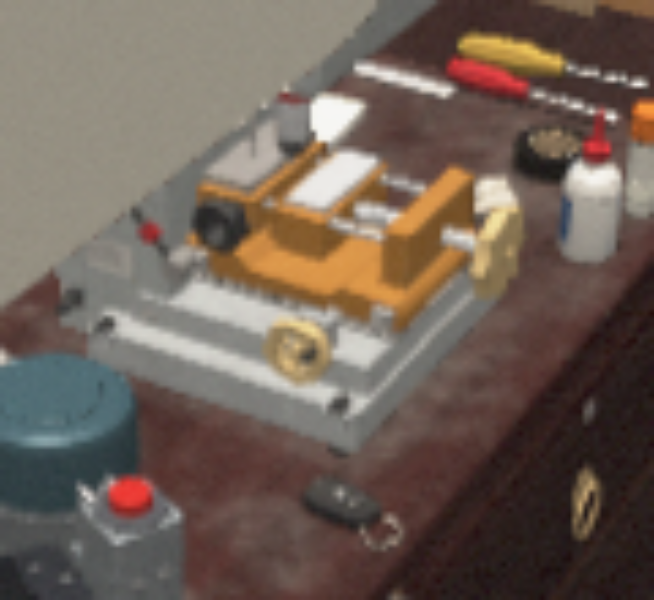

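move_arm --pt "32 -44 20 0.02 1" --pt "64 -88 20 0.04 1" --pt "96 -132 20 0.06 1" --pt "128 -176 20 0.08 1" --pt "160 -220 20 0.1 1" --pt "190 -262 20 0.112 1" --pt "220 -304 10 0.112 1" --pt "240 -332 -20 0.112 1" --pt "253.5 -350 -50 0.112 1" --pt "253.5 -350 -80 0.112 1" --pt "253.5 -350 -90 0.112 1" --pt "253.5 -350 -90 0.112 1"

```text
t: 1.6
ee_pos: [441.7, 245.4, 131.7]
orientation: [0.151, 1.567, -0.154]
ft_force: [1.2, 0.4, 0.2]
width: 0.5
```

```bash
cat > look.py <<'E'
from h import *
import sys
n=sys.argv[1]; bs=eval(sys.argv[2]); bt=eval(sys.argv[3])
s,t=get_image("scene"),get_image("top")
cv2.imwrite(f"pics/{n}_s.png",s);cv2.imwrite(f"pics/{n}_t.png",t)
f=lambda im,b:cv2.resize(im[b[1]:b[3],b[0]:b[2]],(400,400*(b[3]-b[1])//(b[2]-b[0])),interpolation=2)
a,b=f(s,bs),f(t,bt);h=max(len(a),len(b))
pad=lambda x:np.vstack([x,np.zeros((h-len(x),400,3),np.uint8)])
cv2.imwrite(f"pics/{n}.png",np.hstack([pad(a),pad(b)]))
o=ctrl.get_obs();print({k:np.round(o[k],3).tolist() for k in("t","ee_pos","orientation","ft_force","width","qpos")})
E
python3 look.py a "(240,160,340,280)" "(200,160,300,280)"
```

```text
{'t': 1.7, 'ee_pos': [442.476, 245.966, 132.852], 'orientation': [0.152, 1.565, -0.153], 'ft_force': [0.071, 0.501, 0.118], 'width': 0.408, 'qpos': [0.484, 0.383, 1.954, -0.001, 0.804, -0.891]}
```

View pics/a.png

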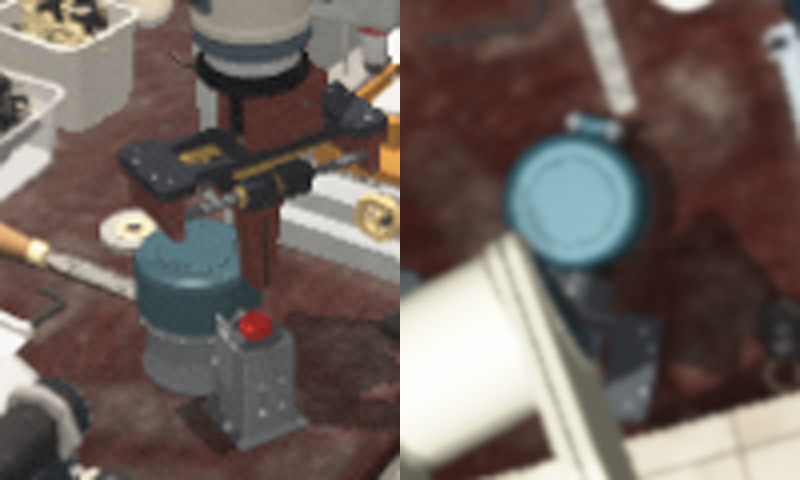

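```bash
python3 - <<'E'
from h import *
print((proj('scene',[[442,246,132],[442,246,151],[442,246,212],[446,244.5,95.5]])-[240,160])*4)
E
python3 - <<'E'
import cv2
s=cv2.imread("pics/a_s.png");cv2.imwrite("pics/a2.png",cv2.resize(s[170:260,250:350],(800,600)[0:1]+(600,)) )
E
```

```text
[[257.23216265 279.01181096]
 [256.72067381 257.13106412]
 [255.02859627 184.2577915 ]
 [256.0307854  316.7379526 ]]
```

View pics/a2.png

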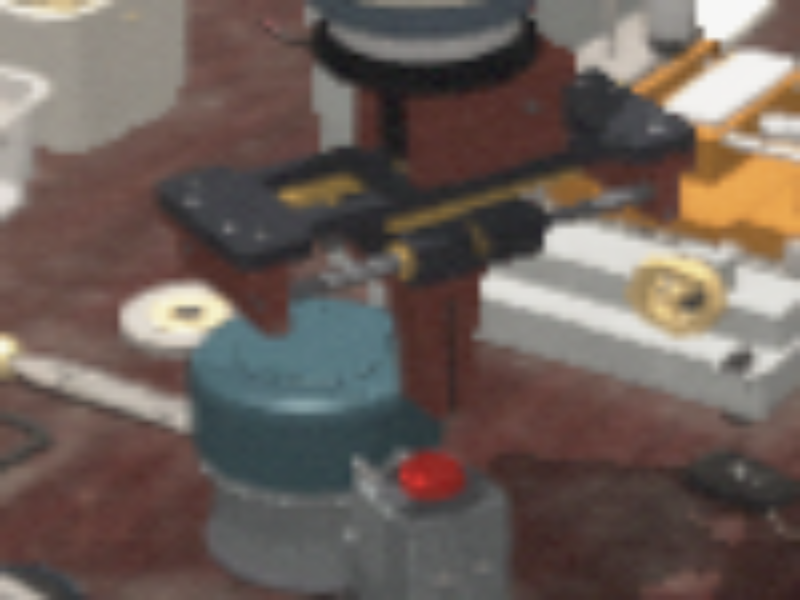

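move_arm --pt "0 0 -20 0 1" --pt "0 0 -32 0 1" --pt "0 0 -37 0 1" --pt "0 0 -40 0 1" --pt "0 0 -41.5 0 1" --pt "0 0 -41.5 0 1"

```text
t: 2.45
ee_pos: [442.5, 246.1, 91.6]
orientation: [0.152, 1.564, -0.153]
ft_force: [-2.3, 0.7, 2.1]
width: 0.2
```

move_arm --pt "0 0 -1.5 0 1" --pt "0 0 -2.5 0 1" --pt "0 0 -3 0 1" --pt "0 0 -3 0 1"

```text
t: 2.95
ee_pos: [442.6, 246.1, 89.6]
orientation: [0.152, 1.564, -0.153]
ft_force: [-4.7, -2.2, 16.3]
width: 0.2
```

move_arm --pt "0 0 -0.5 0 1" --pt "0 0 5 0 1" --pt "-5 0 15 0 1" --pt "-20 4 30 0 1" --pt "-40 8 60 0 1" --pt "-60 12 90 0 1" --pt "-60 12 110 0 1" --pt "-60 12 110 0 1" --pt "-60 12 110 0 1"

```text
t: 4.08
ee_pos: [382.3, 257.9, 199.1]
orientation: [0.152, 1.564, -0.153]
ft_force: [-0.7, 0.0, 0.1]
width: 0.4
```

```bash
python3 look.py b "(240,160,340,280)" "(200,160,300,280)"
```

```text
{'t': 4.175, 'ee_pos': [382.2, 257.692, 198.66], 'orientation': [0.152, 1.565, -0.154], 'ft_force': [0.17, -0.28, -0.245], 'width': 0.665, 'qpos': [0.568, 0.216, 2.001, -0.001, 0.925, -0.807]}
```

View pics/b.png

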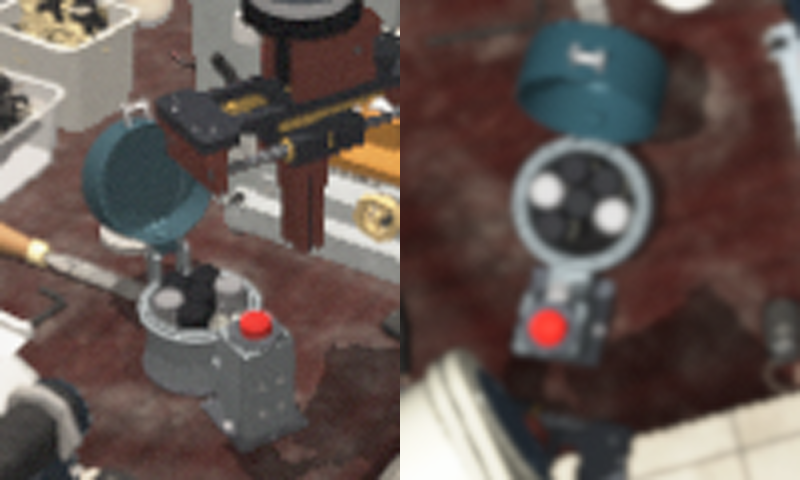

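Run:
```python
import cv2,numpy as np
t=cv2.imread("pics/b_t.png");c=cv2.resize(t[188:232,222:268],(736,704)[:2] and (627,600),interpolation=cv2.INTER_CUBIC)
c=np.clip(255*(c/255.)**0.6,0,255).astype(np.uint8)
cv2.imwrite("pics/b2.png",c)
```

```text
(no output)
```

View pics/b2.png

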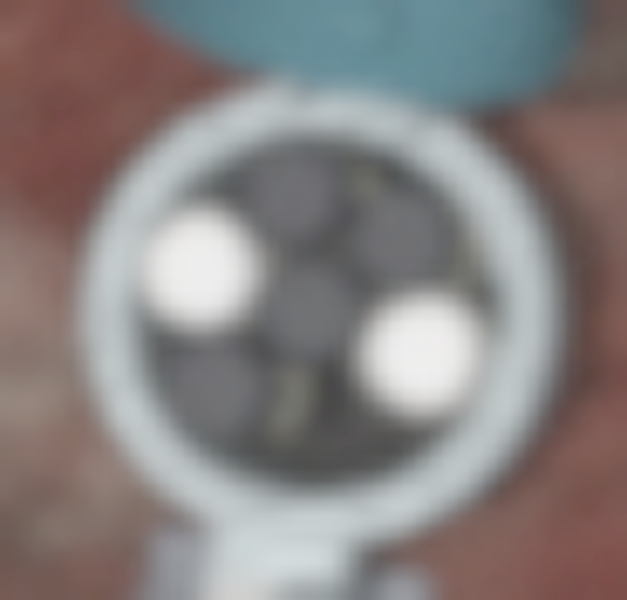

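Run:
```python
from h import *
from scipy.optimize import least_squares
e=lambda p:(222+(p[0]+.5)/13.63-.5,188+(p[1]+.5)/13.636-.5)
P=[(310,307),(293,193),(400,232),(419,353),(215,385),(200,268)]
W=atz('top',[e(p) for p in P],68)
print(W.round(1)); print(np.linalg.norm(W[1:]-W[0],axis=1))
# order: c0, then hex index k angle: 1->opp of gap
ang=[0,-1,-2,2,1]
f=lambda q:np.r_[(W[0,:2]-q[:2]),*[W[i+1,:2]-q[:2]-24.7*np.array([np.cos(q[2]+a*np.pi/3),np.sin(q[2]+a*np.pi/3)]) for i,a in enumerate(ang)]]
r=least_squares(f,[532,227,0.]);q=r.x;print(q,np.abs(r.fun).max(),r.fun.round(1))
g=q[:2]-24.7*np.array([np.cos(q[2]),np.sin(q[2])]);print("gap",g)
print("gap img",[((u+.5-222)*13.63,(v+.5-188)*13.63) for u,v in proj('top',[[*g,68]])])
print('rim',atz('top',[e((322,312))],58))
b=cv2.imread('pics/b_t.png');s=cv2.imread('pics/b_s.png')
bt=cen(b,(220,230,260,255),red)[0];print('btn',bt,atz('top',[bt],95.5))
c=s[215:260,265:315];cv2.imwrite('pics/b3.png',cv2.resize(c,(660,594),interpolation=2))
for w in W:print(((proj('scene',[[w[0],w[1],68]])[0]-[265,215]+.5)*13.2).round())
print(((proj('scene',[[g[0],g[1],68]])[0]-[265,215]+.5)*13.2).round())
```

```text
[[532.9 226.6  68. ]
 [556.4 230.2  68. ]
 [548.2 208.1  68. ]
 [523.2 204.2  68. ]
 [517.  246.1  68. ]
 [541.1 249.2  68. ]]
[23.81174916 24.03914484 24.39602894 25.16333545 24.04288242]
[5.32407243e+02 2.26802613e+02 1.52611390e-01] 0.6113581133844264 [ 0.5 -0.2 -0.4 -0.4  0.4  0.6 -0.2  0.5  0.   0.1 -0.3 -0.6]
gap [507.99431943 223.04772649]
gap img [(np.float64(327.89225816912943), np.float64(428.0375118922199))]
rim [[532.06052764 225.35031812  58.        ]]
btn [236.81355932 241.55932203] [[445.88543594 243.67960087  95.5       ]]
[332. 227.]
[256. 191.]
[349. 168.]
[431. 205.]
[312. 290.]
[235. 251.]
[413. 266.]
```

View pics/b3.png

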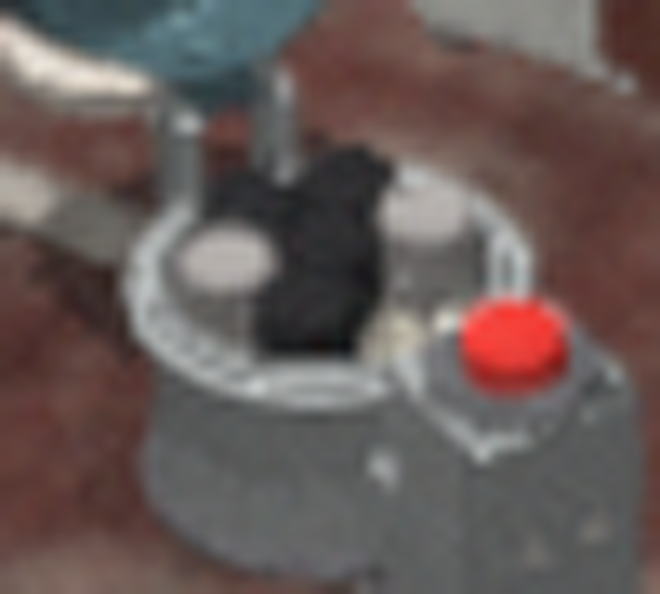

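move_arm --pt "0 -25 30 0 1" --pt "4 -70 60 0 1" --pt "6 -115 80 0 1" --pt "8 -160 90 0 1" --pt "8 -205 90 0 0.6" --pt "8 -250 90 0 0.3" --pt "8 -295 90 0 0" --pt "8 -340 90 0 0" --pt "10 -385 90 0 0" --pt "15 -430 90 0 0" --pt "25 -470 90 0 0" --pt "35 -500 90 0 0"

```text
t: 5.68
ee_pos: [416.9, -244.1, 287.5]
orientation: [0.154, 1.567, -0.155]
ft_force: [0.5, 0.9, -0.3]
width: 44.1
```

move_arm --pt "12 -9 0 -0.12 -0.2" --pt "24 -18 0 -0.27 -0.2" --pt "36 -27 0 -0.42 -0.2" --pt "48 -36 0 -0.57 -0.2" --pt "60 -45 0 -0.72 -0.2" --pt "72 -54 0 -0.87 -0.2" --pt "84 -63 0 -1.02 -0.2" --pt "96 -72 0 -1.17 -0.2" --pt "108 -80 0 -1.3 -0.2" --pt "119 -88.4 -20 -1.375 -0.2" --pt "119 -88.4 -50 -1.375 -0.2" --pt "119 -88.4 -70 -1.375 -0.2"

```text
t: 7.18
ee_pos: [535.0, -332.2, 214.5]
orientation: [1.211, 1.214, -1.211]
ft_force: [0.3, 0.1, 0.2]
width: 52.6
```

```bash
python3 look.py c "(345,110,445,230)" "(370,160,470,280)"
```

```text
{'t': 7.275, 'ee_pos': [534.092, -331.574, 213.622], 'orientation': [1.211, 1.218, -1.212], 'ft_force': [-0.27, 0.073, 0.067], 'width': 52.763, 'qpos': [-0.575, 0.442, 1.623, 0.001, 1.085, -0.575]}
```

View pics/c.png

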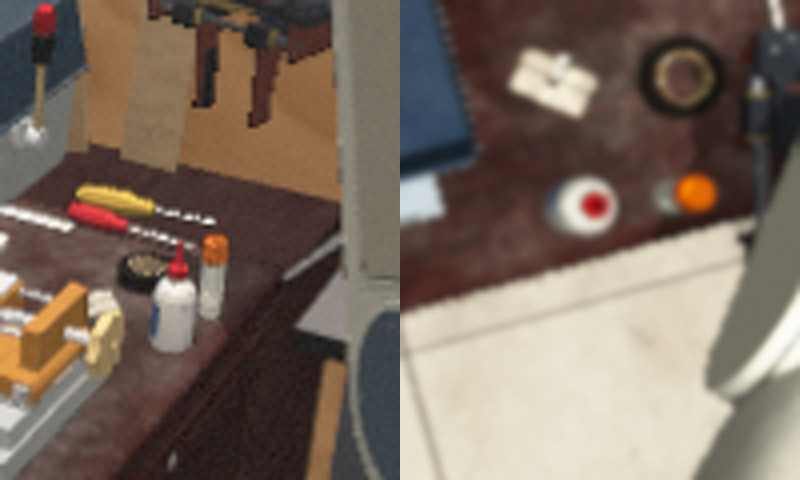

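Run:
```python
from h import *
o=ctrl.get_obs();p=o['ee_pos'];R=cv2.Rodrigues(np.array(o['orientation']))[0]
y=R[:,1];print(y)
w=o['width']/2
print((proj('scene',[p,p+w*y,p-w*y,[535.3,-332.5,85],[535.3,-332.5,0]])-[345,110])*4)
print((proj('top',[p,p+w*y,p-w*y,[535.3,-332.5,85],[535.3,-332.5,0]])-[370,160])*4)
```

```text
[ 9.99978714e-01 -6.39020724e-04 -6.49324753e-03]
[[229.97112164 114.26242283]
 [207.14986206 106.3387789 ]
 [253.25689031 122.35880613]
 [215.99153662 236.47802017]
 [207.52118969 312.35755817]]
[[349.81571844 187.72770331]
 [348.81937582 146.27746591]
 [350.83525354 229.28785837]
 [295.55112717 191.1553386 ]
 [264.01291604 194.18132806]]
```

move_arm --pt "1.5 -1 -30 0 -0.2" --pt "1.5 -1 -60 0 -0.2" --pt "1.5 -1 -90 0 -0.2" --pt "1.5 -1 -115 0 -0.2" --pt "1.5 -1 -135 0 -0.2" --pt "1.5 -1 -146 0 -0.2" --pt "1.5 -1 -150.5 0 -0.2" --pt "1.5 -1 -150.5 0 -0.2"

```text
t: 8.28
ee_pos: [535.8, -332.7, 63.4]
orientation: [1.211, 1.217, -1.212]
ft_force: [-0.6, 0.6, 0.2]
width: 52.7
```

```bash
python3 look.py d "(370,130,420,190)" "(410,170,480,254)"
```

```text
{'t': 8.375, 'ee_pos': [536.101, -332.877, 63.926], 'orientation': [1.211, 1.216, -1.211], 'ft_force': [-1.338, -0.634, 0.129], 'width': 52.666, 'qpos': [-0.575, 0.639, 1.694, 0.001, 0.816, -0.575]}
```

View pics/d.png

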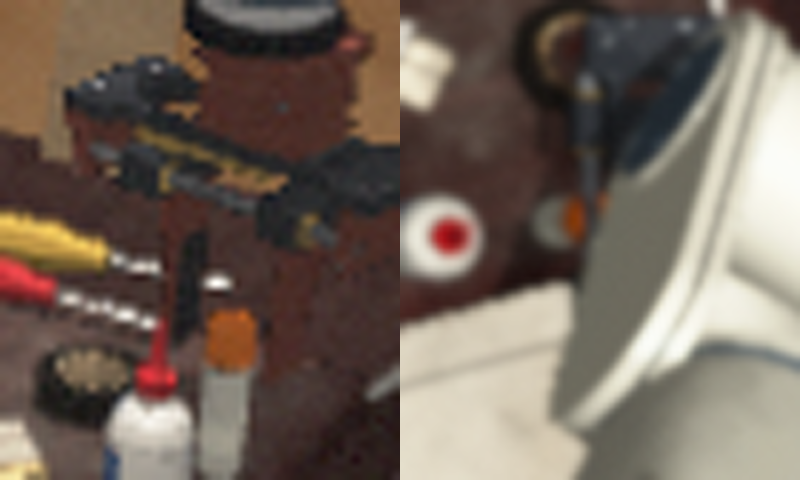

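move_arm --pt "0 0 0 0 0.2" --pt "0 0 0 0 0.5" --pt "0 0 0 0 1" --pt "0 0 0 0 1" --pt "0 0 0 0 1" --pt "0 0 0 0 1" --pt "0 0 0 0 1"

```text
t: 9.25
ee_pos: [536.2, -332.9, 64.0]
orientation: [1.211, 1.216, -1.211]
ft_force: [-0.1, -0.4, 1.3]
width: 23.5
```

move_arm --pt "0 0 10 0 1" --pt "0 0 40 0 1" --pt "0 0 80 0 1" --pt "0 0 130 0 1" --pt "0 0 170 0 1" --pt "0 0 200 0 1" --pt "-3 2 225 0.1 1" --pt "-6 4 225 0.2 1" --pt "-10 8 225 0.3 1" --pt "-10 8 225 0.3 1"

```text
t: 10.5
ee_pos: [525.8, -324.7, 289.5]
orientation: [0.986, 1.343, -0.989]
ft_force: [1.0, 0.6, -0.8]
width: 23.2
```

```bash
python3 look.py e "(350,50,450,170)" "(390,140,490,260)"
```

```text
{'t': 10.6, 'ee_pos': [526.157, -324.942, 289.223], 'orientation': [0.987, 1.342, -0.99], 'ft_force': [0.921, 0.155, 0.069], 'width': 23.874, 'qpos': [-0.572, 0.35, 1.578, -0.001, 1.22, -0.869]}
```

View pics/e.png

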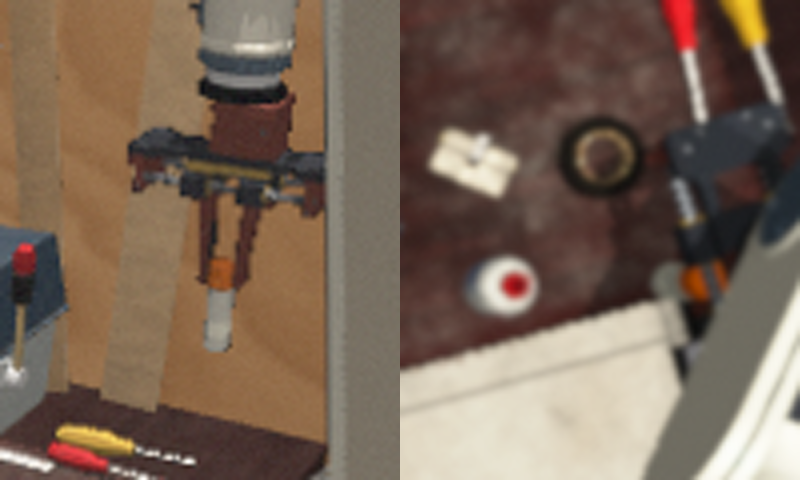

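move_arm --pt "-12 9 0 0.12 1" --pt "-24 18 0 0.27 1" --pt "-36 27 0 0.42 1" --pt "-50 36 0 0.57 1" --pt "-66 48 0 0.72 1" --pt "-84 60 0 0.87 1" --pt "-102 72 0 1.02 1" --pt "-118 88 0 1.075 1" --pt "-130 115 0 1.075 1" --pt "-134 150 0 1.075 1" --pt "-136 190 0 1.075 1" --pt "-136 230 0 1.075 1"

```text
t: 12.1
ee_pos: [390.1, -94.0, 289.5]
orientation: [0.154, 1.569, -0.162]
ft_force: [0.7, -0.1, -0.8]
width: 23.5
```

move_arm --pt "0 40 0 0 1" --pt "0 85 0 0 1" --pt "0 130 0 0 1" --pt "0 175 0 0 1" --pt "3 215 0 0 1" --pt "8 250 0 0 1" --pt "25 275 -10 0 1" --pt "45 292 -30 0 1" --pt "70 305 -50 0 1" --pt "95 314 -65 0 1" --pt "110 317.5 -75 0 1" --pt "110 317.5 -75 0 1"

```text
t: 13.6
ee_pos: [500.2, 223.3, 213.8]
orientation: [0.154, 1.571, -0.163]
ft_force: [-0.3, -0.3, -1.2]
width: 23.3
```

```bash
python3 look.py f "(240,160,340,280)" "(200,160,300,280)"
```

```text
{'t': 13.7, 'ee_pos': [499.58, 223.167, 214.701], 'orientation': [0.155, 1.57, -0.162], 'ft_force': [-0.221, 0.048, -1.297], 'width': 23.171, 'qpos': [0.4, 0.322, 1.805, -0.002, 1.02, -0.968]}
```

View pics/f.png

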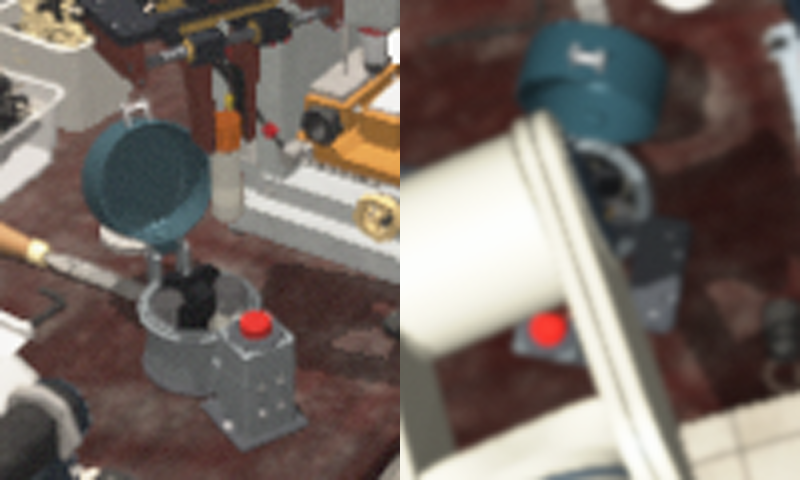

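move_arm --pt "4 0 -15 0 1" --pt "8.4 0 -35 0 1" --pt "8.4 0 -55 0 1" --pt "8.4 0 -68 0 1" --pt "8.4 0 -72 0 1" --pt "8.4 0 -72 0 1"

```text
t: 14.45
ee_pos: [508.0, 223.2, 142.8]
orientation: [0.155, 1.57, -0.162]
ft_force: [-0.4, 0.3, -0.9]
width: 23.7
```

```bash
python3 look.py g "(265,200,315,260)" "(200,160,300,280)"
python3 - <<'E'
from h import *
o=ctrl.get_obs();p=o['ee_pos']
L=[p+[0,0,-64],p,p+[0,0,20],[541.1,249.2,68],[523.2,204.2,68],[508,223,68]]
print(((proj('scene',L)-[265,200]+.5)*8).round(0))
E
```

```text
{'t': 14.55, 'ee_pos': [508.403, 223.351, 143.335], 'orientation': [0.155, 1.569, -0.162], 'ft_force': [-0.234, -0.356, -1.203], 'width': 23.783, 'qpos': [0.394, 0.431, 1.838, -0.003, 0.878, -0.974]}
[[248. 257.]
 [243. 117.]
 [241.  72.]
 [143. 272.]
 [261. 245.]
 [251. 281.]]
```

View pics/g.png

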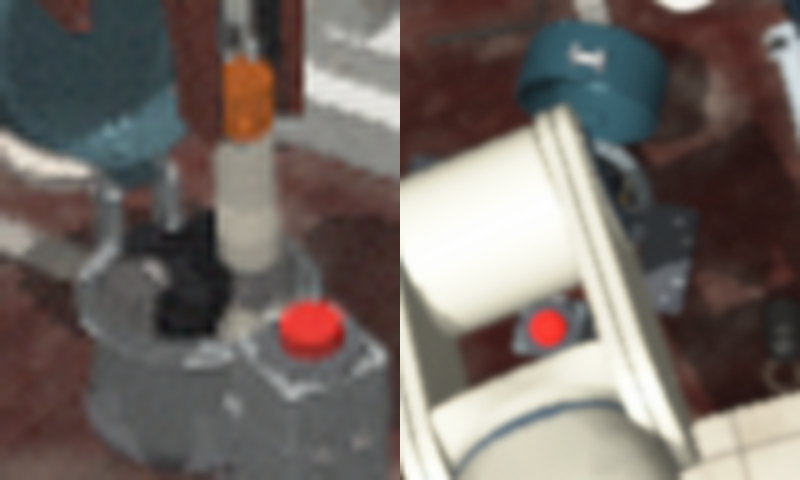

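Run:
```python
from h import *
s=cv2.imread('pics/b_s.png')
print(cen(s,(290,230,320,255),red), proj('scene',[[446,243.8,95.5],[446,243.8,92]]))
# grey caps centroids in scene
for box in((274,228,290,242),(292,222,305,236)):
    g=lambda h,sa,v:(sa<40)&(v>140)
    print(cen(s,box,g))
print(proj('scene',[[541.1,249.2,68],[523.2,204.2,68]]))
s=cv2.imread('pics/g_s.png')
print(cen(s,(285,200,305,222),orange)); o=ctrl.get_obs()['ee_pos'];print(proj('scene',[o+[0,0,9.5]]))
for r in (218,222,226,230): print(r,s[r,288:304].astype(int).sum(1)//3)
```

```text
(array([303.48780488, 240.7804878 ]), array([300, 238,   8,   7,  41])) [[304.18640358 239.08398758]
 [304.20961626 240.04752923]]
(array([276.78125, 236.9375 ]), array([275, 231,   7,  11,  32]))
(array([298.56521739, 230.63043478]), array([294, 227,  11,   9,  46]))
[[282.32908308 233.53024059]
 [297.16553258 230.06913605]]
(array([295.5106383 , 211.63829787]), array([293, 207,   6,  10,  47]))
[[294.79135965 211.44715317]]
218 [ 75  78  76  78 118 139 128 128 143 144 137  91  74  90 102 107]
222 [ 82  79  82  90 132 143 148 147 149 144 138 103  77  75  77  82]
226 [ 65  50  51  55 149 164 157 155 156 153 155 131 105  90  84  78]
230 [ 31  31  35  32 102 142 155 158 155 150 141 122  97  97  88  65]
```

move_arm --pt "0.3 0.4 -5 0 1" --pt "0.3 0.4 -10 0 1" --pt "0.3 0.4 -14 0 1" --pt "0.3 0.4 -17 0 1" --pt "0.3 0.4 -20 0 1" --pt "0.3 0.4 -20 0 1"

```text
t: 15.3
ee_pos: [508.5, 223.7, 123.0]
orientation: [0.155, 1.569, -0.162]
ft_force: [-0.1, -0.2, -0.8]
width: 23.5
```

move_arm --pt "0 0 -6 0 1" --pt "0 0 -12 0 1" --pt "0 0 -18 0 1" --pt "0 0 -24 0 1" --pt "0 0 -30 0 1" --pt "0 0 -36 0 1" --pt "0 0 -41 0 1" --pt "0 0 -45 0 1" --pt "0 0 -47 0 1" --pt "0 0 -47 0 1"

```text
t: 16.55
ee_pos: [508.5, 223.7, 76.0]
orientation: [0.155, 1.569, -0.162]
ft_force: [0.7, -0.4, -1.4]
width: 23.3
```

move_arm --pt "0 0 -2 0 1" --pt "0 0 -3.5 0 1" --pt "0 0 -4 0 1" --pt "0 0 -4 0 1"

```text
t: 17.05
ee_pos: [508.6, 223.7, 72.0]
orientation: [0.155, 1.569, -0.162]
ft_force: [0.0, -0.4, 0.2]
width: 23.3
```

```bash
python3 look.py i "(265,200,315,260)" "(200,160,300,280)"
```

```text
{'t': 17.15, 'ee_pos': [508.575, 223.696, 72.047], 'orientation': [0.155, 1.569, -0.162], 'ft_force': [0.137, -0.552, 0.616], 'width': 23.263, 'qpos': [0.394, 0.543, 1.867, -0.003, 0.737, -0.973]}
```

View pics/i.png

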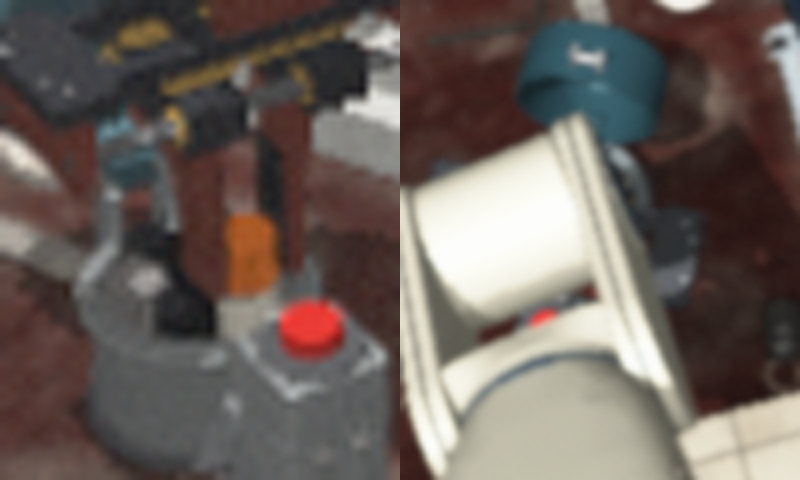

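move_arm --pt "0 0 0 0 0.4" --pt "0 0 0 0 0.2" --pt "0 0 0 0 0.1" --pt "0 0 0 0 0" --pt "0 0 0 0 0" --pt "0 0 10 0 0" --pt "0 0 25 0 0" --pt "0 0 45 0 0" --pt "-10 2 75 0 0" --pt "-30 6 105 0 0.5" --pt "-70 14 125 0 1" --pt "-110 22 135 0 1"

```text
t: 18.65
ee_pos: [398.3, 246.2, 209.3]
orientation: [0.157, 1.567, -0.161]
ft_force: [0.1, 0.3, -0.2]
width: 17.2
```

```bash
python3 look.py j "(240,170,340,290)" "(215,175,275,247)"
```

```text
{'t': 18.75, 'ee_pos': [395.976, 245.969, 208.996], 'orientation': [0.154, 1.569, -0.16], 'ft_force': [-0.098, -0.073, 0.592], 'width': 9.381, 'qpos': [0.531, 0.21, 1.979, -0.001, 0.957, -0.839]}
```

View pics/j.png

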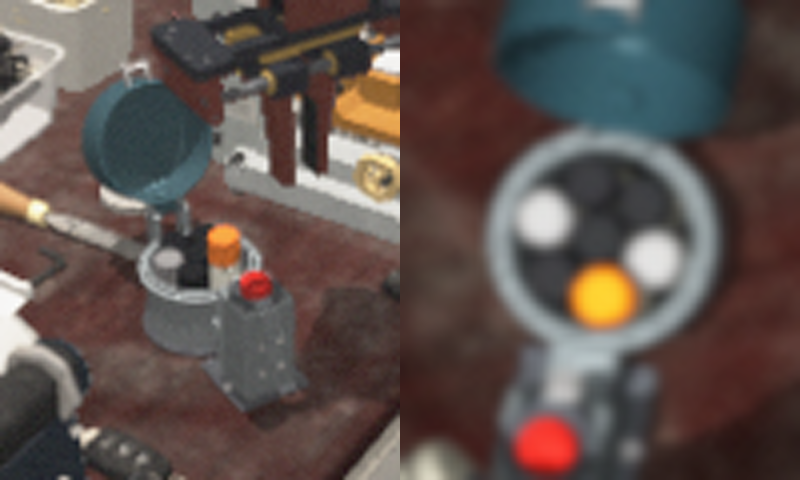

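Run:
```python
from h import *
s=cv2.imread('pics/j_s.png');t=cv2.imread('pics/j_t.png')
a=cen(s,(285,215,305,240),orange);b=cen(t,(235,205,255,230),orange);print(a,b)
print(atz('top',[b[0]],93), proj('scene',[[508.5,223.7,81],[508.5,223.7,93],[508.5,223.7,70]]))
```

```text
(array([295.31428571, 230.92857143]), array([292, 226,   8,  11,  70])) (array([244.88      , 219.05333333]), array([240, 215,  11,   9,  75]))
[[507.46184436 222.00102339  93.        ]] [[295.41795588 231.22273026]
 [295.29737716 228.00832208]
 [295.52759923 234.14060635]]
```

move_arm --pt "0 0 25 0 1" --pt "15 -3 45 0 1" --pt "45 -8 50 0 1" --pt "80 -14 50 0 1" --pt "115 -20 50 0 1" --pt "150 -26 50 0 1" --pt "185 -32 50 0 1" --pt "220 -38 50 0 1" --pt "250 -43 45 0 1" --pt "270 -47 42 0 1" --pt "283.5 -48.5 40 0 1" --pt "283.5 -48.5 40 0 1"

```text
t: 20.25
ee_pos: [680.0, 197.1, 248.8]
orientation: [0.155, 1.569, -0.16]
ft_force: [0.0, -0.2, 0.4]
width: 0.2
```

```bash
python3 look.py k "(230,150,330,270)" "(200,130,300,250)"
```

```text
{'t': 20.35, 'ee_pos': [679.054, 197.503, 249.101], 'orientation': [0.154, 1.569, -0.16], 'ft_force': [-0.295, 0.43, 1.086], 'width': 0.385, 'qpos': [0.267, 0.523, 1.404, -0.002, 1.22, -1.103]}
```

View pics/k.png

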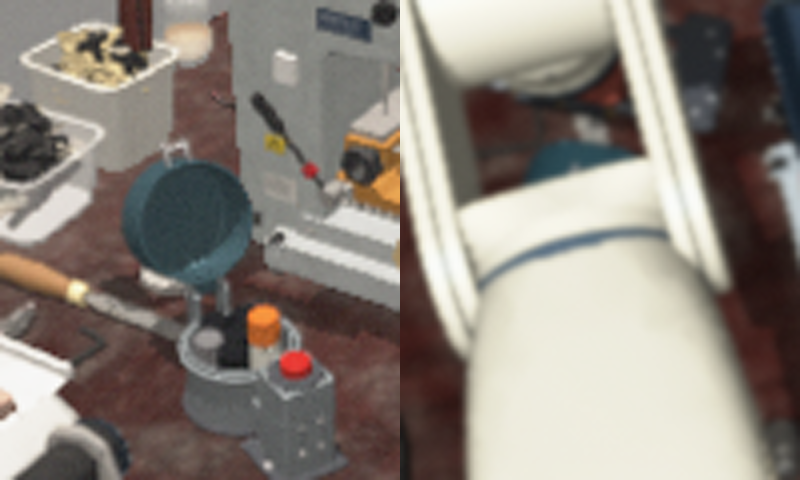

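move_arm --pt "0 0 -25 0 1" --pt "0 0 -55 0 1" --pt "0 0 -85 0 1" --pt "0 0 -103 0 1" --pt "0 0 -109 0 1" --pt "0 0 -109 0 1"

```text
t: 21.1
ee_pos: [679.2, 197.7, 140.6]
orientation: [0.154, 1.568, -0.16]
ft_force: [-0.4, -0.6, 1.9]
width: 0.8
```

move_arm --pt "-14.7 2.9 0 0 1" --pt "-29.4 5.8 2.5 0 1" --pt "-41 8 6.5 0 1" --pt "-49 9.7 9.5 0 1" --pt "-59 11.6 12.5 0 1" --pt "-70 13.8 15.5 0 1" --pt "-76 15 16.5 0 1" --pt "-82.5 16.3 16.5 0 1"

```text
t: 22.1
ee_pos: [596.3, 214.1, 157.0]
orientation: [0.154, 1.569, -0.16]
ft_force: [1.8, 0.1, 0.7]
width: 0.5
```

```bash
python3 look.py l "(230,150,330,270)" "(200,130,300,250)"
```

```text
{'t': 22.2, 'ee_pos': [595.881, 214.06, 156.878], 'orientation': [0.154, 1.57, -0.16], 'ft_force': [0.757, 0.033, 1.289], 'width': 0.468, 'qpos': [0.327, 0.514, 1.652, -0.002, 0.981, -1.043]}
```

View pics/l.png

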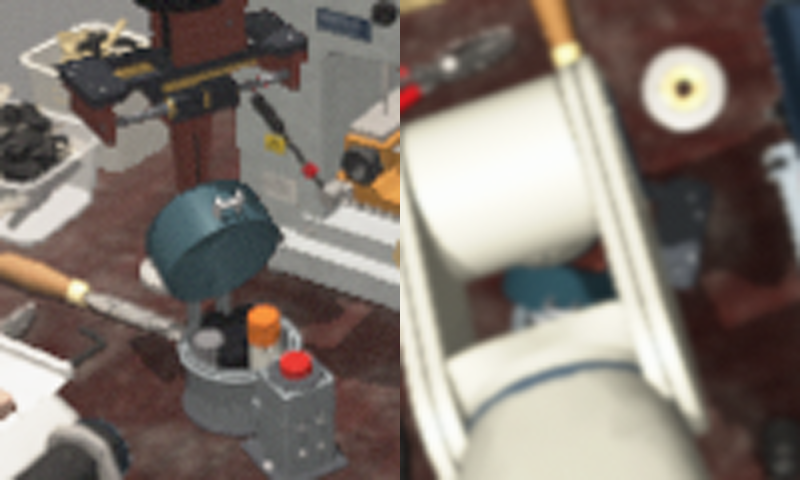

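move_arm --pt "-12 2.3 -0.5 0 1" --pt "-23.5 4.7 -4 0 1" --pt "-35 6.9 -8 0 1" --pt "-47 9.3 -13 0 1" --pt "-59 11.7 -19.5 0 1" --pt "-67.5 13.4 -26 0 1" --pt "-75 14.8 -32 0 1" --pt "-81.5 16 -39 0 1" --pt "-81.5 16 -39 0 1"

```text
t: 23.32
ee_pos: [513.4, 230.0, 117.2]
orientation: [0.153, 1.571, -0.16]
ft_force: [-0.2, 0.5, 0.8]
width: 0.2
```

```bash
python3 look.py m "(230,150,330,270)" "(200,130,300,250)"
```

```text
{'t': 23.425, 'ee_pos': [514.284, 230.058, 117.815], 'orientation': [0.153, 1.57, -0.16], 'ft_force': [-0.496, 0.446, 0.825], 'width': 0.667, 'qpos': [0.4, 0.48, 1.832, -0.002, 0.836, -0.97]}
```

View pics/m.png

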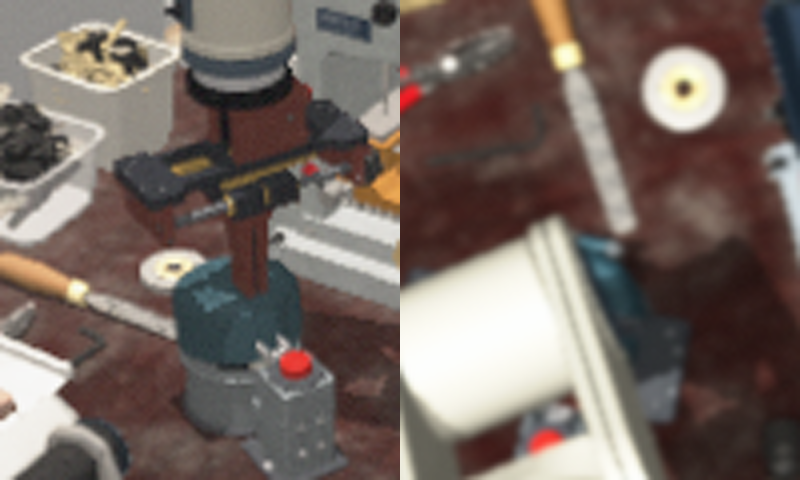

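move_arm --pt "-5 1 -4 0 1" --pt "-5 1 -7 0 1" --pt "-5 1 -9 0 1" --pt "-5 1 -10.5 0 1" --pt "-5 1 -10.5 0 1"

```text
t: 24.05
ee_pos: [509.0, 230.9, 106.9]
orientation: [0.153, 1.57, -0.16]
ft_force: [-0.5, 0.3, -0.8]
width: 0.5
```

move_arm --pt "0 0 -1 0 1" --pt "0 0 -2 0 1" --pt "0 0 -2.5 0 1" --pt "0 0 -2.5 0 1"

```text
t: 24.55
ee_pos: [508.7, 231.0, 105.2]
orientation: [0.153, 1.571, -0.16]
ft_force: [-4.3, -0.0, 11.2]
width: 0.4
```

move_arm --pt "0 0 -1.5 0 1" --pt "0 0 -1.5 0 1"

```text
t: 24.8
ee_pos: [508.6, 231.0, 104.9]
orientation: [0.153, 1.571, -0.16]
ft_force: [-4.9, -0.7, 14.8]
width: 0.2
```

move_arm --pt "0 0 3 0 1" --pt "0 0 8 0 1" --pt "0 0 18 0 1" --pt "0 0 35 0 1" --pt "0 0 55 0 1" --pt "-10 2 80 0 1" --pt "-40 8 100 0 1" --pt "-80 16 110 0 1" --pt "-110 22 110 0 1" --pt "-120 24 110 0 1"

```text
t: 26.05
ee_pos: [387.5, 255.2, 215.9]
orientation: [0.153, 1.57, -0.159]
ft_force: [0.1, -0.2, -0.8]
width: 0.5
```

```bash
python3 look.py n "(230,150,330,270)" "(200,160,300,280)"
```

```text
{'t': 26.15, 'ee_pos': [388.416, 255.282, 215.556], 'orientation': [0.153, 1.57, -0.159], 'ft_force': [0.211, -0.292, -0.23], 'width': 0.602, 'qpos': [0.556, 0.199, 1.975, 0.0, 0.973, -0.817]}
```

View pics/n.png

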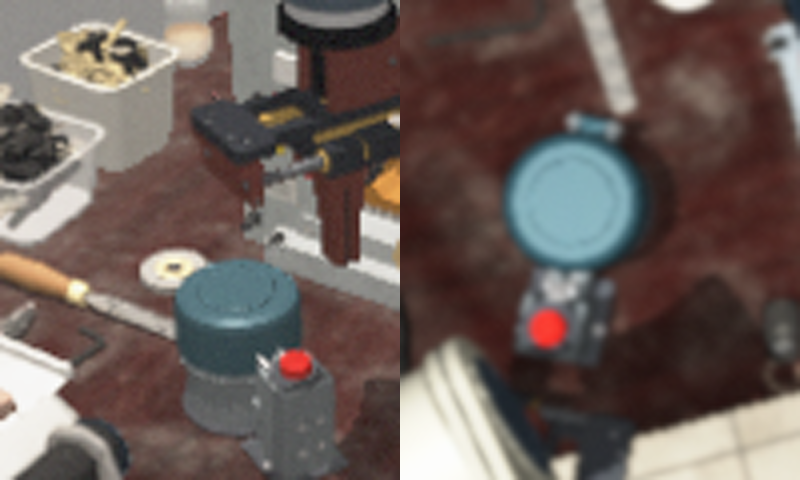

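move_arm --pt "0 0 0 0 1" --pt "0 0 0 0 1" --pt "0 0 0 0 1" --pt "0 0 0 0 1" --pt "0 0 0 0 1" --pt "0 0 0 0 1" --pt "0 0 0 0 1" --pt "0 0 0 0 1"

```text
t: 27.15
ee_pos: [388.4, 255.3, 215.6]
orientation: [0.153, 1.57, -0.159]
ft_force: [0.2, -0.0, 0.2]
width: 0.2
```

Run:
```python
from h import *
t=get_image('top');a=cv2.imread('pics/top0.png');b=cv2.imread('pics/n_t.png')
for i in(a,b,t): print(cen(i,(220,185,270,235),teal),cen(i,(220,230,260,255),red)[0],cen(i,(408,200,428,220),red)[0])
s=get_image('scene');cv2.imwrite('pics/o_s.png',s)
n=cv2.imread('pics/n_s.png');print(np.abs(s[210:265,265:325].astype(int)-n[210:265,265:325]).mean())
ctrl.close_job()
```

```text
(array([242.45333333, 210.18133333]), array([227, 195,  31,  31, 750])) [236.78947368 241.49122807] [418.15789474 210.84210526]
(array([242.51369863, 210.16164384]), array([228, 195,  30,  31, 730])) [236.71428571 241.80952381] [418.05 210.9 ]
(array([242.51851852, 210.14128944]), array([228, 195,  30,  31, 729])) [236.734375 241.875   ] [418.05 210.9 ]
2.0786868686868685
the job is handed in; nothing more can be done
```

I pressed the button fully down (about 16 N at the stop) and let it up, and the lid sprang open. The tall tube went into the gap, stood on the pot floor and was let go. I then pushed the lid over from behind and pressed it shut with about 15 N. I handed the job in at about 27 s of the 72 s allowed.

- **Tube on the floor:** while the lid was open, the cap sat within about 1 mm of its expected height in the scene view. The wrist force had also changed sign as the tube touched down.
- **Lid and button:** more than 2 s after I let go, the lid was within 0.1 px of its starting place in the top view. The button was within about 0.4 px of its starting place, and the scene view showed it up.
- **Oil bottle:** its spout was within about 0.1 px of where it started in the top view.
- **Robot:** the arm was clear of everything when I handed in.

**Not checked directly:** the tubes could not be seen once the lid was shut. The two cameras disagreed by about 1–2 mm, within the stated calibration. The tube still went in with no noticeable side force.

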